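# Gauge the heel of a plaster foot model at the prescribed angle

## Task

The plaster foot model is about to be marked for an orthotic insole: first carry the two broken plaster chips off its sole and put them in the steel waste bowl. Then pick up the gravity angle gauge, stand it upright on the crown of the model's heel, square across the foot, let its pointer come to rest near the middle of the dial, and only then rock it sideways on the heel until the swinging pointer settles on the tip of the small steel tab clamped on the dial at the prescribed angle. Finish while holding it there for the marking - do not let go, foot of the gauge lightly on the heel, pointer at rest on the tab - and do not shove the model, the tape roll or the marker about.

Things in the scene. Friction and masses are not known exactly. Their poses are not given: they have to be found in the camera images.
- foot_model: white plaster model of a foot, loose, about 1.5 kg, lying sole up on the worktop, 240 long, 86 wide at the ball, 70 high at the heel. Origin: on its flat underside, 75 ahead of the heel's crown; its x axis points from heel to toes, z up. The sole is flat and 62 high round x = +50 (ball of the foot, 80 wide)
- heel_top (a point): highest point of the heel's crown, 75 behind the model's origin and 70 above the worktop. From x = -92 to -55 of the model the crown is a level ridge along the model's x; across the foot it is rounded with a radius of about 45 at the top and the heel is 64 wide there
- chip_1: plaster chip lying on the heel, a faceted lump 34 x 25 x 19 high; origin in the centre of its flat underside; x its long axis, two flat sides face its +y and -y (25 apart)
- chip_2: plaster chip lying on the ball of the sole, a faceted lump 40 x 27 x 22 high; origin in the centre of its flat underside; x its long axis, two flat sides face its +y and -y (27 apart)
- bowl: round stainless bowl standing on the worktop, fixed, 150 across the rim, 55 high, wall 3; origin under its centre
- gauge: gravity angle gauge standing on the worktop, 0.28 kg: a flat straight foot 100 long (y) and 26 deep (x) with a rubber sole, a white fan-shaped dial plate above it (92 wide, facing its -x), and a black grip block on top, 24 wide (y), 26 deep (x), from 119 to 169 above the sole. Origin: centre of the sole's underside; z up through the grip
- gauge_pointer (a joint): the gauge's swinging pointer, a dark steel pendulum that hangs from a pivot 102 above the sole and always seeks the plumb line (it swings for about a second after a movement). Radians; 0 is the middle of the dial, positive when its tip lies towards the gauge's +y side (the left, looking at the dial). Leaning the gauge's grip towards its +y side by an angle moves the pointer by the same angle to +y
- gauge_tab (a joint): the target tab: a small dark steel block, 9 wide and pointed at its upper end, clamped below the pointer's tip on the arc of the dial at the prescribed angle, always on the gauge's +y side (left, looking at the dial), 8 to 17 degrees from the middle. Radians, measured as the pointer's angle is; it does not move while you work. 5 degree ticks along the arc, long ones every 10 degrees
- pointer_tip (a point): tip of the pointer, 76 from its pivot
- tab_point (a point): tip of the target tab, on the same arc 76 from the pivot; the pointer is on the mark when the two tips meet
- tape_roll: bystander: roll of skin-coloured tape, 50 across, 13 high, lying flat; origin under its centre
- marker: bystander: marker pen lying on the worktop near its front edge, 135 long, 17 thick; origin under its middle
There are look-alikes about, which are no part of the job. What is shaped like the chip_1 but orange or turquoise is not meant.

How it is judged:
By the outcome, as a careful person would: the job done as asked, in the order asked, and still so for the second after the job is handed in, while the arm keeps its last pose, push and grip.
It also fails if it takes over 64 s, if anything falls off the work surface, if the arm or the gripper's body presses on something with over 40 N, if the wrist force passes 120 N, or if a joint passes its speed limit or range.

## Robot

A 6-joint arm with a two-finger parallel gripper is mounted at the origin on a cart in front of the work surface, level with it; the furniture and walls round the work are solid. World frame = base frame: x ahead of the robot, y to its left, z up, the work surface at z = 0. Lengths are in mm, angles in rad, forces in N, time in s.
With the tool pointing down it reaches from about 350 to 725 mm from the base axis. Payload 6 kg.
Tool frame: the origin (TCP) lies between the finger pads; the fingertips stand 8 mm ahead of it and the grasp point (between the pads) lies 11 mm behind it; z points along the fingers, y is the line along which they close (so a half turn about z gives the same grasp; the last joint's range is limited). The gripper opens to 85 mm and grips with 20 to 120 N. Pads are 22 mm wide; open, the fingers measure 114 mm over their backs; the gripper's body (76 mm by 85 mm) begins 54 mm behind the grasp point. The pads swing forward as they close: fully open they stand 13 mm farther back than shut.
Start: joints at [1.639, 0.04, 0.085, 0, -1.615, -0.334], TCP at [157.583, 578.915, 239.261] pointing down, gripper open.
Joint ranges: [-2.56, 2.56], [-1.29, 2.01], [-1.08, 1.49], [-3.29, 1.98], [-2.81, -0.18], [-2.99, 2.99]. Speed limits (rad/s): [2.57, 2.57, 3.01, 3.14, 3.14, 3.14].

## Interface

Orientations are given as a unit quaternion [w, x, y, z].
In Python, from workcell import robot gives the robot as it stands.
- The arm moves only by the tool play_rows, never from a script. Its argument "deltas" is a list of rows, each a list of 3 entries, a list of its own where there are three numbers: the shift along the tool's x, y, z in m, then the turn, a rotation vector about the tool's x, y, z in degrees, then the finger opening in m, from 0 to 0.0854. A call has 1 to 10 rows; each row shifts and turns the commanded pose from where the row before left it, along the tool's axes as they then stand; what a row does not reach is not made up. A row lasts 1/10 s, in which the tool goes at most 50 mm and 8.59 degrees, less where a joint would pass 70% of its speed; a pose out of reach is approached as far as the arm can. A call with a gripper value outside its range is refused whole. The fingers move at their own pace and stop on an object; the grip force is fixed at half the most. Time passes only in rows, so rows that do not move let the fingers close. It gives the time, the measured TCP pose, the force, the opening and the grip force at its end, in the units of the state.
- robot.get_state(): the state, without advancing time (a new reading comes with each control period).
- robot.get_image(name): name is "scene" or "top" or "wrist"; returns (picture, depth): 480x640x3 uint8, red, green, blue; 480x640 float32, mm along the optical axis (not along the pixel's ray), 0 where there is no reading.
- robot.calibration(name): a dict with "fovy" (degrees; the focal length in pixels is half the picture's height over the tangent of half this angle, whatever the lens; pixels are square), "cx", "cy" (the principal point, pixels), "dist" ([k1, k2, p1, p2, k3] as OpenCV has them; the pictures are not rectified), "R" (3x3) and "t" (3): a world point X has camera coordinates R X + t. Camera axes: x right, y down, z forward; pixel columns grow to the right and rows downward; lengths in mm; the calibration is good to about 2 mm. A picture is of the moment at which its call begins: read the wrist's pose just before it. calibration takes no time and is no camera call; for the wrist camera it gives the pose at the moment of the call.
- robot.job_done(): hands the job in; it is judged then, once.
The state is a dict: "time_s": time; "qpos": joint angles; "joint_velocities": joint speeds; "joint_torque": joint torques, N m; "ee_pos": TCP position; "tool_rot": TCP orientation; "contact_force": force on the tool from outside, world axes, zero at the start; "ft_torque": the same for the moment, N m; "width": finger opening in mm; "grasp_force": force on a finger pad.
Only numpy, scipy, OpenCV 4.12 (cv2) and the standard library are available. Lean on these libraries where they do the work, as an engineer would, in place of code of your own. Each camera call takes 0.05 s, during which the arm holds its last target. There are 200 camera calls.

## Working session

There is one attempt and no reset: what is moved stays moved. The work goes in short steps, Python scripts to look and compute and a tool call to move; the robot and the scene stay as the last step left them, time stands still between calls to the robot, and variables do not carry over. Pictures are saved under pics/ and viewed, at most 10 in all, crops included, and the job is handed in when it is done.

Besides the shell and the picture viewer there is one more tool, called after "Request:" by a JSON object that holds its "fn" and its "kwargs", one argument or row to a line. play_rows: Moves the arm, as the interface text tells. Its arguments: {"type":"object","properties":{"deltas":{"type":"array"}},"required":["deltas"]}

```bash
ls; mkdir -p pics; cat > h.py <<'E'
import numpy as np, cv2
from workcell import robot
def K(c):
    f=240/np.tan(np.radians(c['fovy']/2)); return np.array([[f,0,c['cx']],[0,f,c['cy']],[0,0,1.]])
def ray(c,uv):
    n=cv2.undistortPoints(np.array(uv,float).reshape(-1,1,2),K(c),np.array(c['dist'],float)).reshape(-1,2)
    R=np.array(c['R']);t=np.array(c['t'])
    d=np.c_[n,np.ones(len(n))]@R   # unscaled (z=1)
    return -R.T@t, d
def onz(c,uv,z):
    o,d=ray(c,uv); return o+d*((z-o[2])/d[:,2])[:,None]
def cloud(c,dep):
    v,u=np.mgrid[0:480,0:640]; o,d=ray(c,np.c_[u.ravel(),v.ravel()]); return (o+d*dep.reshape(-1,1)).reshape(480,640,3)
def proj(c,X):
    R=np.array(c['R']); r,_=cv2.Rodrigues(R); return cv2.projectPoints(np.array(X,float).reshape(-1,3),r,np.array(c['t'],float),K(c),np.array(c['dist'],float))[0].reshape(-1,2)
def grab(n):
    c=robot.calibration(n); im,d=robot.get_image(n); return c,im,d
E
python3 - <<'E'
from h import *
for n in("scene","top"):
    c,im,d=grab(n); cv2.imwrite(f'pics/{n}1.png',im[:,:,::-1]); np.savez(f'{n}1.npz',im=im,d=d)
    print(n,c['fovy'],-np.array(c['R']).T@c['t'],np.array(c['R'])[2])
print(robot.get_state())
E
```

```text
pics
scene 44.01760313767903 [  35.95040695 -695.81384875  791.4160365 ] [ 0.47091006  0.50400995 -0.72402879]
top 51.275388405767316 [ 329.44365344 -211.74650702  948.19589706] [ 0.1631065  -0.02529174 -0.98628424]
{'time_s': 0.1, 'qpos': array([ 1.63871136e+00,  4.07623216e-02,  8.39082051e-02, -4.03010148e-04,
       -1.61550903e+00, -3.33697833e-01]), 'joint_velocities': array([-0.00209683, -0.00073778,  0.00305683,  0.00171964,  0.00037368,
        0.00182025]), 'joint_torque': array([-4.83572556e-03, -3.69346082e+01,  3.48280299e+01,  6.95187047e+00,
       -4.66281650e-03,  4.12208252e-06]), 'ee_pos': array([157.45603089, 578.67521493, 238.37240078]), 'tool_rot': array([ 8.07821999e-04,  9.91183773e-01, -1.32491786e-01, -4.10067907e-05]), 'contact_force': array([-0.08007748,  0.27687114, -0.40658418]), 'ft_torque': array([-0.0138708 ,  0.04148203, -0.00792784]), 'grasp_force': 0.0, 'width': 85.42959430240032}
```

View pics/scene1.png

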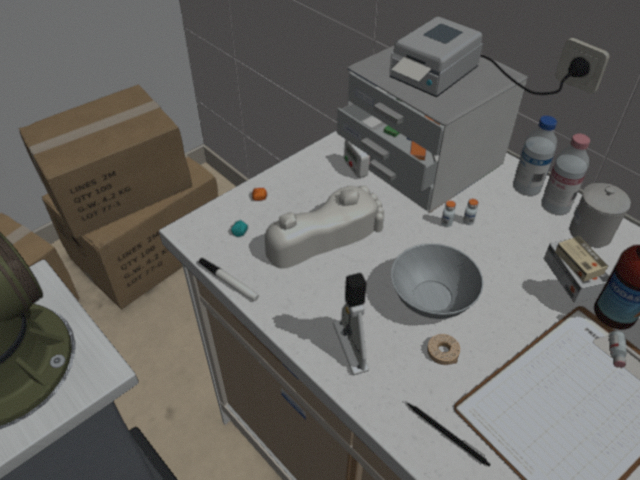

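View pics/top1.png

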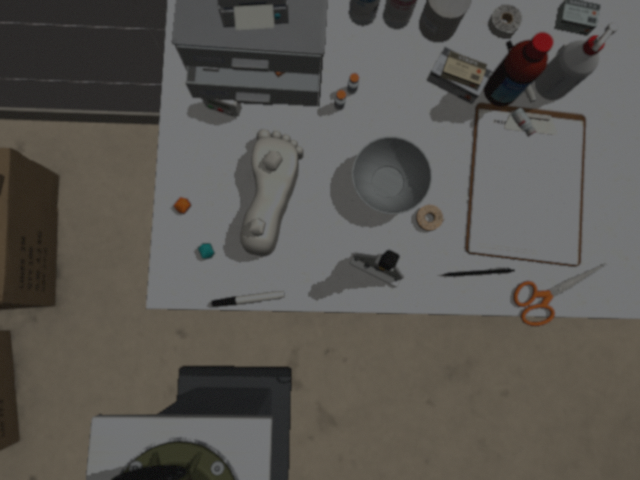

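The scene view shows the foot (270–380, 190–260) with chips at (288,218) and (347,192), gauge (355,320), bowl (436,280), tape (443,348), marker (228,280). The top view shows chips at (257,226) and (271,159), bowl (391,175), gauge grip (388,260).

```bash
python3 - <<'E'
from h import *
for n in("scene","top"):
    z=np.load(n+'1.npz'); c=robot.calibration(n); P=cloud(c,z['d']); np.save(n+'P.npy',P)
    im=z['im'].astype(int)
    for nm,px in (dict(top=dict(chip1=(257,226),chip2=(271,159),heel=(258,240),bowl=(388,180),tape=(430,208),mark=(250,298),grip=(388,260),tabl=(330,210),sole=(280,190))) if n=='top' else dict(chip1=(288,216),chip2=(347,191),grip=(354,284),tabl=(390,230))).items() if False else []: pass
    L=dict(top=dict(chip1=(257,226),chip2=(271,159),heel=(258,240),bowl=(388,180),tape=(430,208),mark=(250,298),grip=(388,260),tabl=(330,210),sole=(280,190)),scene=dict(chip1=(288,216),chip2=(347,191),grip=(354,284),tabl=(390,230),mark=(240,285)))[n]
    for k,(u,v) in L.items(): print(n,k,P[v,u].round(1),im[v,u])
P=np.load('topP.npy')
foot=(P[:,:,2]>15)&(P[:,:,2]<110)
u0=np.zeros_like(foot);u0[125:260,235:310]=1
m=foot&u0
n,l,s,ce=cv2.connectedComponentsWithStats(m.astype(np.uint8)); k=1+s[1:,4].argmax(); m=l==k
q=P[m]; r=cv2.minAreaRect(q[:,:2].astype(np.float32)); print('foot',r,s[k])
# height map along foot axis
for v in range(130,256,5):
    us=np.where(m[v])[0]; 
    if len(us): j=us[P[v,us,2].argmax()]; print(v,us[0],us[-1],P[v,us[0]].round(0),P[v,us[-1]].round(0),'top',P[v,j].round(0))
S=cv2.resize(z['im'][115:265,225:310],None,fx=5,fy=4*1.0,interpolation=cv2.INTER_CUBIC)
c2=np.load('scene1.npz')['im'][175:275,255:395]
a=cv2.resize(np.load('top1.npz')['im'][115:265,230:310],(320,600),interpolation=cv2.INTER_CUBIC)
b=cv2.resize(c2,(476,340),interpolation=cv2.INTER_CUBIC)
g=cv2.resize(np.load('scene1.npz')['im'][265:380,325:375],(113,260))
o=np.zeros((600,800,3),np.uint8);o[:,:320]=a;o[:340,322:798]=b;o[340:,322:435]=g
o=np.clip(o.astype(float)*1.5,0,255).astype(np.uint8)
cv2.imwrite('pics/crop1.png',o[:,:,::-1])
E
```

```text
scene chip1 [ 484.8 -130.6   87.3] [150 148 145]
scene chip2 [ 604.1 -151.9   85.6] [133 131 126]
scene grip [ 412.3 -356.4  170. ] [35 36 33]
scene tabl [ 658.3 -215.8   -2.9] [158 159 158]
scene mark [ 364.7 -142.6   13.4] [161 166 161]
top chip1 [ 484.2 -129.7   86.7] [111 108 103]
top chip2 [ 607.7 -149.6   82.1] [104 102  97]
top heel [ 462.5 -130.6   67.4] [104 103  96]
top bowl [ 596.6 -373.6    4.3] [90 93 93]
top tape [ 540.7 -452.9   13. ] [106  92  75]
top mark [ 361.9 -115.4   16.1] [115 116 114]
top grip [ 420.1 -344.8  169.4] [22 22 22]
top tabl [ 534.5 -261.2    1.1] [114 115 116]
top sole [ 556.3 -166.4   61.4] [114 115 116]
foot ((559.3983154296875, -151.47384643554688), (92.79464721679688, 238.4770965576172), 84.22513580322266) [ 240  129   64  127 4769]
130 260 267 [ 678. -124.   39.] [ 680. -137.   35.] top [ 677. -128.   41.]
135 257 287 [ 668. -119.   39.] [ 671. -175.   36.] top [ 666. -136.   45.]
140 257 294 [ 661. -118.   32.] [ 662. -189.   35.] top [ 652. -145.   57.]
145 254 297 [ 643. -115.   53.] [ 653. -195.   32.] top [ 642. -162.   61.]
150 253 302 [
[... 949 characters left out ...]
] top [ 517. -147.   70.]
215 245 282 [ 509. -104.   56.] [ 519. -170.   19.] top [ 507. -131.   72.]
220 243 280 [ 500. -101.   56.] [ 509. -166.   19.] top [ 494. -126.   91.]
225 242 279 [ 491. -100.   57.] [ 499. -164.   19.] top [ 485. -127.   92.]
230 241 278 [482. -98.  55.] [ 489. -163.   23.] top [ 477. -135.   90.]
235 240 277 [473. -97.  54.] [ 480. -162.   22.] top [ 470. -133.   79.]
240 240 276 [464. -97.  52.] [ 470. -160.   20.] top [ 462. -120.   70.]
245 242 275 [ 456. -100.   48.] [ 462. -158.   15.] top [ 454. -131.   65.]
250 245 272 [ 451. -103.   17.] [ 452. -153.   17.] top [ 446. -127.   57.]
255 260 264 [ 442. -131.   16.] [ 442. -138.   16.] top [ 441. -133.   21.]
```

View pics/crop1.png

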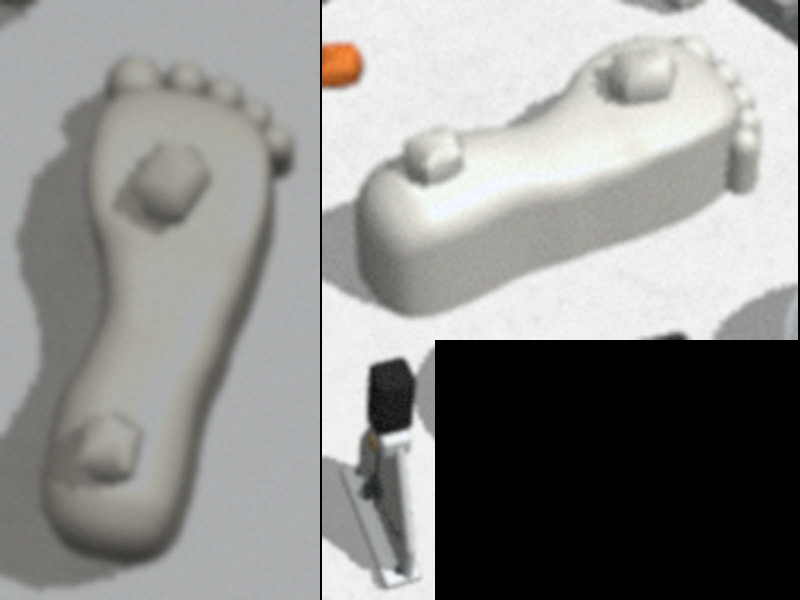

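Request:
{"fn": "play_rows", "kwargs": {
  "deltas": [
    [[0.03,0.0357,-0.004],[0,0,0],0.085],
    [[0.03,0.0357,-0.004],[0,0,0],0.085],
    [[0.03,0.0357,-0.004],[0,0,0],0.085],
    [[0.03,0.0357,-0.004],[0,0,0],0.085],
    [[0.03,0.0357,-0.004],[0,0,0],0.085],
    [[0.03,0.0357,-0.004],[0,0,0],0.085],
    [[0.03,0.0357,-0.004],[0,0,0],0.085],
    [[0.03,0.0357,-0.004],[0,0,0],0.085],
    [[0.03,0.0357,-0.004],[0,0,0],0.085],
    [[0.03,0.0357,-0.004],[0,0,0],0.085]
  ]
}}

```text
time_s: 1.1
ee_pos: [353.4, 153.9, 279.4]
tool_rot: [-0.0, 0.991, -0.132, 0.0]
contact_force: [0.7, 0.7, -0.2]
width: 85.1
grasp_force: 0.0
```

Request:
{"fn": "play_rows", "kwargs": {
  "deltas": [
    [[0.03,0.0357,-0.004],[0,0,0],0.085],
    [[0.03,0.0357,-0.004],[0,0,0],0.085],
    [[0.03,0.0357,-0.004],[0,0,0],0.085],
    [[0.03,0.0357,-0.004],[0,0,0],0.085],
    [[0.03,0.0357,-0.004],[0,0,0],0.085],
    [[0.03,0.0357,-0.004],[0,0,0],0.085],
    [[0.03,0.0357,-0.004],[0,0,0],0.085],
    [[0,0,0],[0,0,0],0.085]
  ]
}}

```text
time_s: 1.9
ee_pos: [490.9, -144.8, 305.3]
tool_rot: [0.001, 0.991, -0.136, -0.002]
contact_force: [-0.2, 0.6, -1.3]
width: 85.3
grasp_force: 0.0
```

```bash
python3 - <<'E'
from h import *
s=robot.get_state(); print(s['time_s'],s['ee_pos'],s['tool_rot'],s['qpos'].round(2))
c,im,d=grab('wrist'); np.savez('w1.npz',im=im,d=d,**{k:np.array(v) for k,v in c.items()})
print(-np.array(c['R']).T@c['t'],np.array(c['R']).round(2),c['fovy'])
cv2.imwrite('pics/w1.png',im[:,:,::-1])
E
```

```text
1.9 [ 490.90328935 -144.84026018  305.33764488] [ 7.71954176e-04  9.90768141e-01 -1.35549785e-01 -2.03742480e-03] [ 0.11 -0.17  0.    0.   -1.75  1.19]
[ 571.15658588 -167.21877471  439.43601263] [[-0.27 -0.96  0.  ]
 [-0.91  0.25  0.32]
 [-0.31  0.08 -0.95]] 58.05459054251118
```

View pics/w1.png

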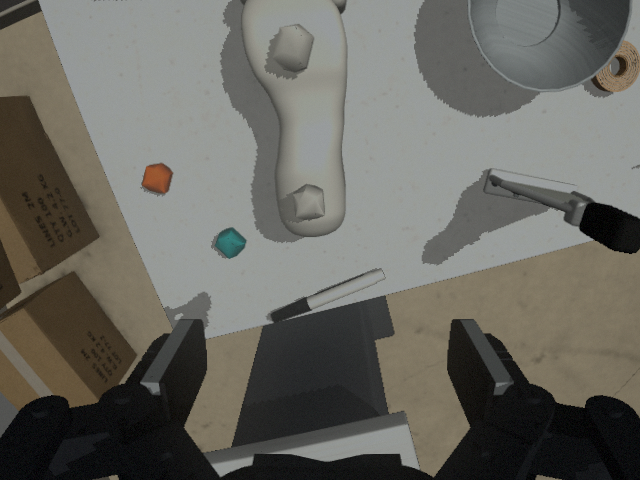

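The wrist view shows chip_1 at (308,202), chip_2 at (293,48), foot vertical in the image, and the gauge at (540,190) with its grip leaning out at (610,228).

```bash
python3 - <<'E'
from h import *
z=np.load('w1.npz'); c={k:z[k] for k in('fovy','cx','cy','dist','R','t')}; P=cloud(c,z['d']); im=z['im']
tP=np.load('topP.npy')
for nm,Q in(('wrist',P),('top',tP)):
  for ch,xy,zb,zt in(('c1',(484,-130),70,89),('c2',(606,-150),62,84)):
    for lo in (6,10):
        m=(np.hypot(Q[...,0]-xy[0],Q[...,1]-xy[1])<32)&(Q[...,2]>zb+lo)&(Q[...,2]<zb+30)
        p=Q[m]; r=cv2.minAreaRect(p[:,:2].astype(np.float32))
        zz=np.percentile(p[:,2],95)
        if nm=='wrist':
            hull=cv2.convexHull(p[:,:2].astype(np.float32)); ap=cv2.approxPolyDP(hull,2.5,True).reshape(-1,2)
        print(nm,ch,lo,len(p),'c',p.mean(0).round(1),'ztop',zz.round(1),'rect',np.round(r[0],1),np.round(r[1],1),round(r[2],1))
        if nm=='wrist': 
            e=np.roll(ap,-1,0)-ap; print('  edges len/ang',[(round(float(np.hypot(*a))),round(float(np.degrees(np.arctan2(a[1],a[0]))%180))) for a in e], ap.round(0).tolist())
for a,b,x,y in((150,0,2,0),):
    A=cv2.resize(im[165:245,270:350],(400,400),interpolation=cv2.INTER_CUBIC);B=cv2.resize(im[10:90,253:333],(400,400),interpolation=cv2.INTER_CUBIC)
    cv2.imwrite('pics/chips.png',np.clip(np.hstack([A,B]).astype(float)*1.3,0,255).astype(np.uint8)[:,:,::-1])
E
```

```text
wrist c1 6 910 c [ 488.1 -129.1   85.8] ztop 89.2 rect [ 487.2 -128.6] [25.2 30.2] 79.4
  edges len/ang [(14, 105), (20, 169), (8, 44), (19, 90), (20, 169), (14, 53)] [[502.0, -132.0], [498.0, -118.0], [479.0, -114.0], [474.0, -120.0], [474.0, -139.0], [494.0, -142.0]]
wrist c1 10 864 c [ 488.  -129.    86.2] ztop 89.2 rect [ 487.4 -128.6] [25.1 29.7] 79.4
  edges len/ang [(21, 170), (9, 61), (16, 90), (21, 171), (13, 55), (13, 108)] [[498.0, -118.0], [478.0, -115.0], [473.0, -122.0], [474.0, -139.0], [495.0, -142.0], [502.0, -131.0]]
wrist c2 6 1456 c [ 609.7 -151.4   80.2] ztop 83.9 rect [ 610.8 -151.2] [27.4 36.2] 60.0
  edges len/ang [(25, 151), (16, 41), (11, 87), (26, 152), (12, 34), (15, 84)] [[628.0, -146.0], [606.0, -134.0], [594.0, -145.0], [593.0, -156.0], [616.0, -168.0], [626.0, -161.0]]
wrist c2 10 1431 c [ 609.8 -151.3   80.4] ztop 83.9 rect [ 610.8 -151.1] [27.1 36.2] 60.0
  edges len/ang [(25, 151), (16, 41), (12, 88), (25, 153), (12, 34), (15, 84)] [[628.0, -146.0], [606.0, -134.0], [594.0, -145.0], [593.0, -156.0], [616.0, -168.0], [626.0, -161.0]]
top c1 6 224 c [ 483.4 -129.2   86.3] ztop 90.9 rect [ 484.8 -128.8] [25.4 30.4] 78.7
top c1 10 210 c [ 484.  -129.    86.8] ztop 91.0 rect [ 485.5 -129. ] [25.4 28.9] 78.8
top c2 6 277 c [ 606.3 -151.9   79.9] ztop 84.9 rect [ 608.9 -151.8] [27.1 36.7] 59.9
top c2 10 263 c [ 606.6 -151.7   80.4] ztop 84.9 rect [ 607.7 -151. ] [27. 33.] 59.9
```

View pics/chips.png

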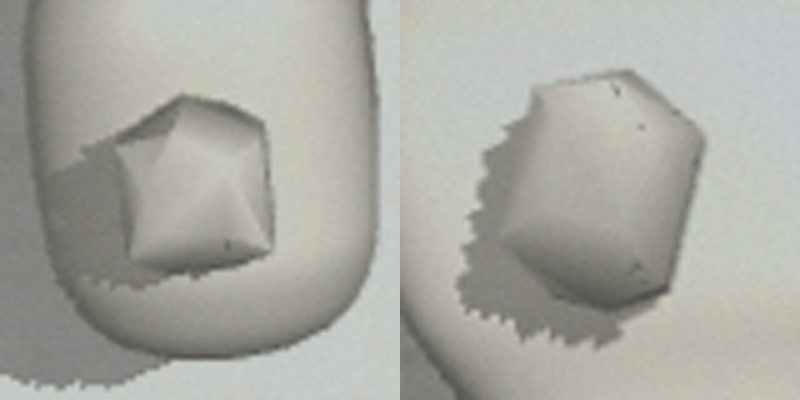

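Crops: chip_1 (left) shows flat sides near-vertical in the tool view, slightly tilted. Chip_2 (right) shows long parallel flats. Rect widths of 25 and 27 match, so the yaws are −10.5° and −30°.

```bash
cat >> h.py <<'E'
from scipy.spatial.transform import Rotation as Ro
def state():
    s=robot.get_state(); q=s['tool_rot']; return s,Ro.from_quat([q[1],q[2],q[3],q[0]])
def go(xyz,yaw):
    "tool-frame delta (mm) and tool rotvec (deg) to pointing-down pose with tool x at yaw"
    s,R=state(); T=Ro.from_euler('z',yaw,degrees=True)*Ro.from_euler('x',180,degrees=True)
    d=R.inv().apply(np.array(xyz)-s['ee_pos']); r=(R.inv()*T).as_rotvec(degrees=True)
    print('t',round(s['time_s'],2),'at',s['ee_pos'].round(1),'yaw',round(float(np.degrees(np.arctan2(*R.as_matrix()[[1,0],0]))),1),'F',s['contact_force'].round(1),'w',round(s['width'],1))
    print('delta',d.round(1),'rot',r.round(2))
E
python3 -c "
from h import *
go((487,-129,78),-10.5)"
```

```text
t 1.95 at [ 490.4 -142.9  305.6] yaw -15.5 F [-0.8  1.1 -0.2] w 84.8
delta [ -6.3 -12.8 227.6] rot [ 0.06  0.2  -5.01]
```

Request:
{"fn": "play_rows", "kwargs": {
  "deltas": [
    [[-0.0015,-0.003,0.045],[0,0,-1.2],0.055],
    [[-0.0015,-0.003,0.045],[0,0,-1.2],0.055],
    [[-0.0015,-0.003,0.045],[0,0,-1.2],0.055],
    [[-0.0015,-0.003,0.045],[0,0,-1.2],0.055],
    [[0,0,0],[0,0,0],0.055],
    [[0,0,0],[0,0,0],0.055]
  ]
}}

```text
time_s: 2.55
ee_pos: [487.3, -127.4, 128.8]
tool_rot: [0.001, 0.996, -0.09, 0.0]
contact_force: [-0.1, 0.0, 1.7]
width: 55.0
grasp_force: 0.0
```

```bash
python3 -c "
from h import *
go((487,-129,78),-10.5)"
```

```text
t 2.55 at [ 487.3 -127.4  128.8] yaw -10.4 F [-0.1  0.   1.7] w 55.0
delta [-0.1  1.6 50.8] rot [ 0.07 -0.04  0.12]
```

Request:
{"fn": "play_rows", "kwargs": {
  "deltas": [
    [[0,0.0015,0.025],[0,0,0],0.05],
    [[0,0,0.015],[0,0,0],0.05],
    [[0,0,0.009],[0,0,0],0.05],
    [[0,0,0],[0,0,0],0.035],
    [[0,0,0],[0,0,0],0.0],
    [[0,0,0],[0,0,0],0.0],
    [[0,0,0],[0,0,0],0.0]
  ]
}}

```text
time_s: 3.25
ee_pos: [487.7, -129.1, 79.7]
tool_rot: [0.0, 0.996, -0.091, 0.001]
contact_force: [-0.2, -0.1, 3.1]
width: 22.9
grasp_force: 59.2
```

Request:
{"fn": "play_rows", "kwargs": {
  "deltas": [
    [[0,0,-0.02],[0,0,0],0.0],
    [[0,0,-0.04],[0,0,0],0.0],
    [[0,0,-0.03],[0,0,0],0.0]
  ]
}}

```text
time_s: 3.55
ee_pos: [487.1, -129.3, 170.7]
tool_rot: [0.0, 0.996, -0.091, 0.001]
contact_force: [0.3, -0.7, -0.2]
width: 23.5
grasp_force: 58.9
```

```bash
python3 - <<'E'
from h import *
for n in('top','scene'):
    P=np.load(n+'P.npy'); m=(np.hypot(P[...,0]-597,P[...,1]+370)<110)&(P[...,2]>50)&(P[...,2]<60)
    p=P[m][:,:2].astype(np.float32); print(n,len(p),cv2.minEnclosingCircle(p)); 
    # gauge
    m=(np.hypot(P[...,0]-415,P[...,1]+345)<75)
    g=P[m&(P[...,2]>160)&(P[...,2]<180)]; 
    print('grip top',len(g),g.mean(0),cv2.minAreaRect(g[:,:2].astype(np.float32)))
    for lo,hi in((3,13),(15,60),(60,115),(119,165)):
        g=P[m&(P[...,2]>lo)&(P[...,2]<hi)]; print(lo,hi,len(g),g.mean(0).round(1),cv2.minAreaRect(g[:,:2].astype(np.float32)))
go((597,-375,130),-10.5)
E
```

```text
top 632 ((592.9645385742188, -371.6575927734375), 74.75677490234375)
grip top 246 [ 422.25152626 -348.25626389  168.35889588] ((423.0290222167969, -348.67193603515625), (24.060335159301758, 26.976390838623047), 67.8528823852539)
3 13 606 [ 410.7 -343.1    7.3] ((415.5687255859375, -343.94921875), (144.8265838623047, 147.11166381835938), 70.80218505859375)
15 60 242 [ 422.9 -343.3   39. ] ((419.43450927734375, -347.4507141113281), (98.51061248779297, 17.38479232788086), 64.70858001708984)
60 115 174 [ 424.  -343.9   85.4] ((419.7554016113281, -347.29638671875), (81.53443145751953, 17.60896110534668), 63.440799713134766)
119 165 118 [ 420.  -341.   140.3] ((422.15283203125, -344.54791259765625), (32.64986038208008, 25.822843551635742), 17.191972732543945)
scene 636 ((592.3220825195312, -371.3580017089844), 76.39500427246094)
grip top 284 [ 420.71063731 -352.07949143  166.34188388] ((422.4510192871094, -350.9924011230469), (23.815441131591797, 25.96786880493164), 66.25498962402344)
3 13 540 [ 411.8 -353.1    8.4] ((388.5849914550781, -331.02532958984375), (115.2097396850586, 85.90308380126953), 71.11542510986328)
15 60 501 [ 416.2 -358.6   38.4] ((418.299072265625, -350.85888671875), (95.44782257080078, 12.508702278137207), 67.61197662353516)
60 115 412 [ 414.6 -363.5   87.3] ((419.0841064453125, -351.0870361328125), (76.0615005493164, 19.49995994567871), 75.524169921875)
119 165 444 [ 416.  -356.7  143.5] ((420.7922058105469, -353.3592529296875), (22.295337677001953, 26.33930015563965), 63.93482208251953)
t 3.55 at [ 487.1 -129.3  170.7] yaw -10.4 F [ 0.3 -0.7 -0.2] w 23.5
delta [152.5 221.7  41. ] rot [ 0.03 -0.08  0.07]
```

Request:
{"fn": "play_rows", "kwargs": {
  "deltas": [
    [[0.0233,0.0366,0.01],[0,0,0],0.0],
    [[0.0233,0.0366,0.01],[0,0,0],0.0],
    [[0.0233,0.0366,0.01],[0,0,0],0.0],
    [[0.0233,0.0366,0.01],[0,0,0],0.0],
    [[0.0233,0.0366,0.01],[0,0,0],0.0],
    [[0.0233,0.0366,0.02],[0,0,0],0.0],
    [[0,0,0.03],[0,0,0],0.0],
    [[0,0,0.023],[0,0,0],0.0],
    [[0,0,0],[0,0,0],0.0],
    [[0,0,0],[0,0,0],0.045]
  ]
}}

```text
time_s: 4.55
ee_pos: [584.8, -370.6, 46.0]
tool_rot: [0.0, 0.996, -0.091, -0.0]
contact_force: [0.4, 0.1, 0.7]
width: 36.5
grasp_force: 0.0
```

Request:
{"fn": "play_rows", "kwargs": {
  "deltas": [
    [[0,0,0],[0,0,0],0.045],
    [[0,0,0],[0,0,0],0.045],
    [[0,0,-0.03],[0,0,0],0.045],
    [[0,0,-0.045],[0,0,0],0.045]
  ]
}}

```text
time_s: 4.95
ee_pos: [583.5, -369.4, 119.0]
tool_rot: [-0.001, 0.996, -0.091, -0.002]
contact_force: [0.9, -0.9, 0.9]
width: 44.9
grasp_force: 0.0
```

```bash
python3 -c "
from h import *
go((610,-151,120),-29.5)"
```

```text
t 4.95 at [ 583.5 -369.4  119. ] yaw -10.4 F [ 0.9 -0.9  0.9] w 44.9
delta [ -13.4 -219.6   -0.7] rot [-0.03  0.27 19.09]
```

Request:
{"fn": "play_rows", "kwargs": {
  "deltas": [
    [[-0.0027,-0.0439,0],[0,0,0],0.055],
    [[-0.0027,-0.0439,0],[0,0,0],0.055],
    [[-0.0027,-0.0439,0],[0,0,0],0.055],
    [[-0.0027,-0.0439,0],[0,0,0],0.055],
    [[-0.0027,-0.0439,0],[0,0,0],0.055],
    [[0,0,0],[0,0,6.36],0.055],
    [[0,0,0],[0,0,6.36],0.055],
    [[0,0,0],[0,0,6.36],0.055],
    [[0,0,0],[0,0,0],0.055]
  ]
}}

```text
time_s: 5.85
ee_pos: [611.6, -151.6, 121.9]
tool_rot: [-0.0, 0.967, -0.255, 0.001]
contact_force: [-0.2, 0.2, -0.3]
width: 55.1
grasp_force: 0.0
```

```bash
python3 -c "
from h import *
go((610,-151,71),-29.5)"
```

```text
t 5.85 at [ 611.6 -151.6  121.9] yaw -29.5 F [-0.2  0.2 -0.3] w 55.1
delta [-1.8  0.3 50.9] rot [-0.06 -0.12 -0.02]
```

Request:
{"fn": "play_rows", "kwargs": {
  "deltas": [
    [[-0.0015,0,0.025],[0,0,0],0.05],
    [[0,0,0.015],[0,0,0],0.05],
    [[0,0,0.01],[0,0,0],0.05],
    [[0,0,0],[0,0,0],0.035],
    [[0,0,0],[0,0,0],0.0],
    [[0,0,0],[0,0,0],0.0],
    [[0,0,0],[0,0,0],0.0],
    [[0,0,-0.02],[0,0,0],0.0],
    [[0,0,-0.035],[0,0,0],0.0]
  ]
}}

```text
time_s: 6.75
ee_pos: [608.4, -150.9, 123.1]
tool_rot: [0.0, 0.967, -0.255, -0.003]
contact_force: [1.4, 0.2, 0.8]
width: 25.5
grasp_force: 61.3
```

```bash
python3 -c "
from h import *
go((600,-373,110),-29.5)"
```

```text
t 6.75 at [ 608.4 -150.9  123.1] yaw -29.5 F [1.4 0.2 0.8] w 25.5
delta [102.2 197.4  13. ] rot [ 0.12  0.28 -0.01]
```

Request:
{"fn": "play_rows", "kwargs": {
  "deltas": [
    [[0.0204,0.0395,0],[0,0,0],0.0],
    [[0.0204,0.0395,0],[0,0,0],0.0],
    [[0.0204,0.0395,0],[0,0,0],0.0],
    [[0.0204,0.0395,0.004],[0,0,0],0.0],
    [[0.0204,0.0395,0.009],[0,0,0],0.0],
    [[0,0,0.03],[0,0,0],0.0],
    [[0,0,0.02],[0,0,0],0.0],
    [[0,0,0],[0,0,0],0.0],
    [[0,0,0],[0,0,0],0.045],
    [[0,0,0],[0,0,0],0.045]
  ]
}}

```text
time_s: 7.75
ee_pos: [602.4, -373.6, 64.9]
tool_rot: [0.001, 0.967, -0.254, 0.002]
contact_force: [-0.1, 0.3, 0.5]
width: 45.0
grasp_force: 0.0
```

Request:
{"fn": "play_rows", "kwargs": {
  "deltas": [
    [[0,0,0],[0,0,0],0.045],
    [[0,0,-0.045],[0,0,0],0.045],
    [[0,0,-0.045],[0,0,0],0.045],
    [[0,0,-0.045],[0,0,0],0.045],
    [[0,0,-0.045],[0,0,0],0.06],
    [[0,0,-0.03],[0,0,0],0.06]
  ]
}}

```text
time_s: 8.35
ee_pos: [601.5, -373.6, 278.5]
tool_rot: [0.001, 0.967, -0.255, 0.003]
contact_force: [0.0, 0.6, 0.2]
width: 60.4
grasp_force: 0.0
```

```bash
python3 - <<'E'
from h import *
go((421,-349,290),-24)
a=[]
for n in('top','wrist'):
    c,im,d=grab(n); np.savez(n+'2.npz',im=im,d=d,**{k:np.array(v) for k,v in c.items()}); P=cloud(c,d); np.save(n+'P2.npy',P); a.append(im)
cv2.imwrite('pics/w2.png',np.hstack([cv2.resize(a[0][100:300,150:450],(450,300)),cv2.resize(a[1],(350,300),interpolation=3)])[:,:,::-1])
E
```

```text
t 8.35 at [ 601.5 -373.6  278.5] yaw -29.5 F [0.  0.6 0.2] w 60.4
delta [-169.1   67.5  -12.6] rot [ 0.01 -0.39 -5.49]
```

View pics/w2.png

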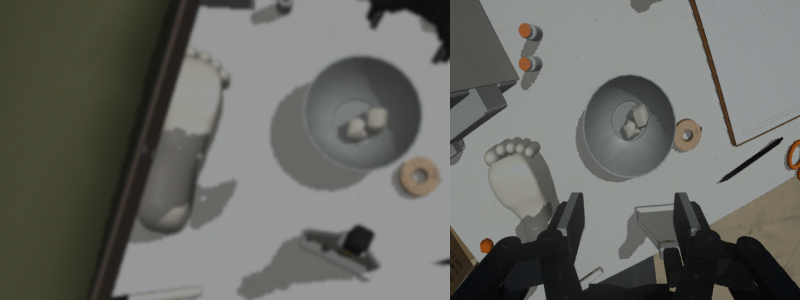

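Both chips are in the bowl (both views show them near its centre). Next I move over the gauge, with the wrist turned so the wrist camera faces the dial.

Request:
{"fn": "play_rows", "kwargs": {
  "deltas": [
    [[-0.042,0.017,-0.01],[0,0,0],0.06],
    [[-0.042,0.017,-0.01],[0,0,0],0.06],
    [[-0.042,0.017,-0.01],[0,0,0],0.06],
    [[-0.042,0.017,-0.01],[0,0,0],0.06],
    [[0,0,0],[0,0,8.4],0.06],
    [[0,0,0],[0,0,8.4],0.06],
    [[0,0,0],[0,0,8.4],0.06],
    [[0,0,0],[0,0,8.4],0.06],
    [[0,0,0],[0,0,8.4],0.06],
    [[0,0,0],[0,0,8.4],0.06]
  ]
}}

```text
time_s: 9.45
ee_pos: [421.6, -349.5, 312.8]
tool_rot: [-0.0, 0.765, -0.644, 0.001]
contact_force: [0.9, 0.4, 0.2]
width: 60.0
grasp_force: 0.0
```

Request:
{"fn": "play_rows", "kwargs": {
  "deltas": [
    [[0,0,0],[0,0,8.4],0.06],
    [[0,0,0],[0,0,8.4],0.06],
    [[0,0,0],[0,0,8.4],0.06],
    [[0,0,0],[0,0,8.4],0.06],
    [[0,0,0],[0,0,8.4],0.06],
    [[0,0,0],[0,0,8.4],0.06],
    [[0,0,0],[0,0,8.4],0.06],
    [[0,0,0],[0,0,8.4],0.06],
    [[0,0,0],[0,0,8.4],0.06],
    [[0,0,0],[0,0,8.4],0.06]
  ]
}}

```text
time_s: 10.45
ee_pos: [421.6, -349.6, 312.7]
tool_rot: [0.0, -0.137, 0.991, -0.0]
contact_force: [0.4, -0.1, -0.5]
width: 60.5
grasp_force: 0.0
```

Request:
{"fn": "play_rows", "kwargs": {
  "deltas": [
    [[0,0,0],[0,0,8.4],0.06],
    [[0,0,0],[0,0,8.4],0.06],
    [[0,0,0],[0,0,8.4],0.06],
    [[0,0,0],[0,0,8.4],0.06],
    [[0,0,0],[0,0,6.5],0.06],
    [[0,0,0],[0,0,0],0.06],
    [[0,0,0],[0,0,0],0.06]
  ]
}}

```text
time_s: 11.15
ee_pos: [421.6, -349.7, 312.6]
tool_rot: [0.0, 0.206, 0.978, -0.0]
contact_force: [0.6, -0.6, -0.0]
width: 59.9
grasp_force: 0.0
```

```bash
python3 - <<'E'
from h import *
go((421,-349,290),156)
print(robot.get_state()['qpos'].round(2))
c,im,d=grab('wrist'); np.savez('w3.npz',im=im,d=d,**{k:np.array(v) for k,v in c.items()}); np.save('wP3.npy',cloud(c,d))
cv2.imwrite('pics/w3.png',np.clip(im.astype(float)*1.4,0,255).astype(np.uint8)[:,:,::-1])
c,im,d=grab('scene'); np.savez('s3.npz',im=im,d=d,**{k:np.array(v) for k,v in c.items()}); np.save('sP3.npy',cloud(c,d))
E
```

```text
t 11.15 at [ 421.6 -349.7  312.6] yaw 156.2 F [ 0.6 -0.6 -0. ] w 59.9
delta [ 0.8  0.4 22.6] rot [0.   0.04 0.19]
[-0.33 -0.08  0.1   0.   -1.75 -1.66]
```

View pics/w3.png

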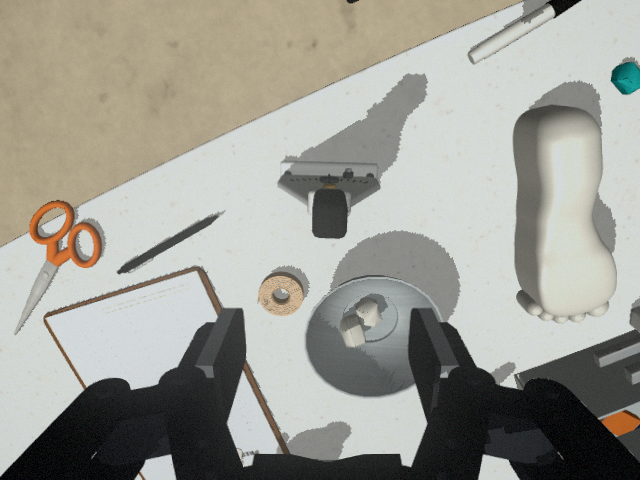

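The wrist view shows the gauge square in the image (foot 280–380 at rows 163–175, grip (330,213)), the dark tab near (348,174), and the whole chip-free foot at right, with its heel at (560,110).

```bash
python3 - <<'E'
from h import *
P=np.load('wP3.npy'); S=np.load('sP3.npy'); T=np.load('topP.npy')
for n,Q in(('w',P),('s',S)):
    m=np.hypot(Q[...,0]-421,Q[...,1]+349)<75
    g=Q[m&(Q[...,2]>162)&(Q[...,2]<176)]; r=cv2.minAreaRect(g[:,:2].astype(np.float32)); print(n,'grip',len(g),g.mean(0).round(1),np.round(r[0],1),np.round(r[1],1),round(r[2],1))
    g=Q[m&(Q[...,2]>3.5)&(Q[...,2]<14)]; r=cv2.minAreaRect(g[:,:2].astype(np.float32)); print('  foot',len(g),np.round(r[0],1),np.round(r[1],1),round(r[2],1),g[:,2].mean())
def heel(Q,n,h0=-11.):
    a=np.radians(h0)
    for it in range(3):
        ex=np.array([np.cos(a),np.sin(a)]);ey=np.array([-ex[1],ex[0]])
        o=np.array([468.,-130]); q=Q.reshape(-1,3); q=q[(np.hypot(q[:,0]-o[0],q[:,1]-o[1])<75)&(q[:,2]>55)&(q[:,2]<80)]
        s=(q[:,:2]-o)@ex; l=(q[:,:2]-o)@ey; C=[]
        for k in np.arange(-20,60,6):
            w=(abs(s-k)<4)&(abs(l)<40)
            if w.sum()<15: continue
            A=np.polyfit(l[w],q[w,2],2); w2=w&(abs(l+A[1]/2/A[0])<18); 
            if w2.sum()<10: continue
            A=np.polyfit(l[w2],q[w2,2],2); c=-A[1]/2/A[0]; C.append((k,c,np.polyval(A,c),-.5/A[0],w2.sum()))
        C=np.array(C); g=(C[:,2]>68)&(abs(C[:,1])<25)
        p=np.polyfit(C[g,0],C[g,1],1); a+=np.arctan(p[0])
    print(n,'yaw',np.degrees(a)); print(C.round(1))
heel(P,'w'); heel(S,'s')
# outline of foot z>15
m=((P[...,2]>15)&(P[...,2]<76)&(P[...,0]>420)&(P[...,0]<700)&(P[...,1]>-230)&(P[...,1]<-60))
n,l,s,ce=cv2.connectedComponentsWithStats(m.astype(np.uint8)); m=l==1+s[1:,4].argmax(); q=P[m][:,:2]; r=cv2.minAreaRect(q.astype(np.float32)); print(r)
for h in(-8,-10,-12,-14):
    e=np.array([np.cos(np.radians(h)),np.sin(np.radians(h))]); k=q@e; l=q@[-e[1],e[0]]; k0=k.min(); print(h,'len',np.ptp(k).round(1),'heel end',k0.round(1),[ (int(t),l[abs(k-k0-t)<3].min().round(1),l[abs(k-k0-t)<3].max().round(1)) for t in(10,30,50,80,120,160,200)])
im=np.load('w3.npz')['im']; cv2.imwrite('pics/dial.png',np.clip(cv2.resize(im[150:245,270:390],(720,570),interpolation=cv2.INTER_CUBIC).astype(float)*1.4,0,255).astype(np.uint8)[:,:,::-1])
E
```

```text
w grip 1243 [ 422.5 -348.5  167.8] [ 423.2 -348.6] [23.8 25.1] 65.7
  foot 1327 [ 417.2 -345.6] [99.7 15.6] 64.9 9.591568628281841
s grip 266 [ 421.  -351.6  166.7] [ 422.3 -350.6] [24.1 26.8] 65.9
  foot 540 [ 402.6 -342.3] [103.2  53.1] 70.6 8.58688139699357
w yaw -12.596325755036663
[[-20.    4.5  58.5  54.3 175. ]
 [-14.    4.8  62.8  35.3 372. ]
 [ -8.    4.6  66.7  39.2 370. ]
 [ -2.    4.5  69.   44.6 350. ]
 [  4.    4.6  69.8  42.8 335. ]
 [ 10.    4.9  69.9  40.1 330. ]
 [ 16.    5.3  69.9  42.3 321. ]
 [ 22.    5.3  69.8  44.  316. ]
 [ 28.    5.3  69.8  41.4 313. ]
 [ 34.    5.6  69.8  42.2 309. ]
 [ 40.    5.7  69.6  44.  306. ]
 [ 46.    4.8  69.2  41.3 284. ]
 [ 52.    3.8  68.3  40.1 272. ]
 [ 58.    3.7  67.   41.7 270. ]]
s yaw -10.65146591279023
[[-20.    2.4  58.5  45.2  42. ]
 [-14.    3.1  61.8  50.1  93. ]
 [ -8.    4.1  66.2  40.4  86. ]
 [ -2.    3.2  68.2  40.3  76. ]
 [  4.    4.5  68.6  37.3  71. ]
 [ 10.    3.9  68.8  43.9  69. ]
 [ 16.    3.6  68.9  41.   72. ]
 [ 22.    4.7  68.5  45.4  67. ]
 [ 28.    4.4  68.5  44.9  68. ]
 [ 34.    3.6  68.6  37.2  6
[... 881 characters left out ...]
float64(-88.6), np.float64(-1.2))]
-12 len 238.8 heel end 459.5 [(10, np.float64(-54.7), np.float64(-1.2)), (30, np.float64(-59.1), np.float64(3.2)), (50, np.float64(-58.9), np.float64(2.2)), (80, np.float64(-57.4), np.float64(-2.1)), (120, np.float64(-61.8), np.float64(-0.6)), (160, np.float64(-66.6), np.float64(17.2)), (200, np.float64(-63.7), np.float64(18.4))]
-14 len 238.3 heel end 460.0 [(10, np.float64(-36.8), np.float64(16.8)), (30, np.float64(-41.3), np.float64(20.3)), (50, np.float64(-41.2), np.float64(19.9)), (80, np.float64(-38.6), np.float64(16.7)), (120, np.float64(-41.2), np.float64(19.6)), (160, np.float64(-44.6), np.float64(38.8)), (200, np.float64(-39.0), np.float64(41.4))]
```

View pics/dial.png

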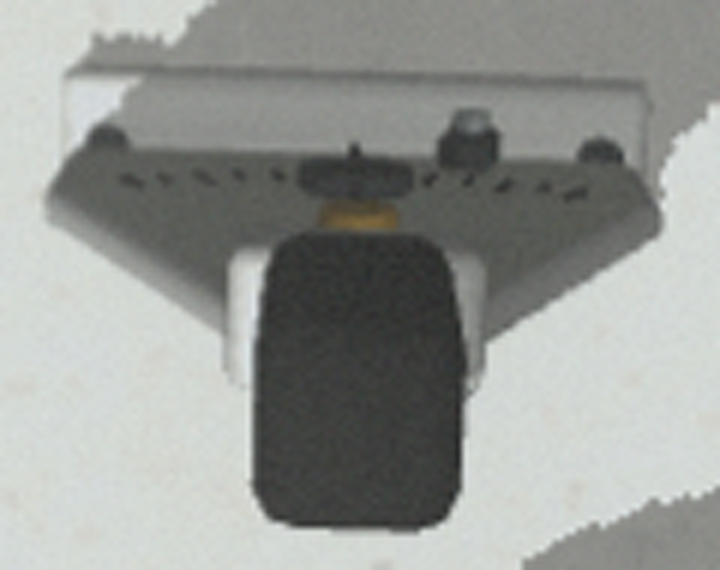

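The dial crop shows the pointer tip at crop (354,148) and the tab at (470,145). The ticks are about 37 px apart per 5°, so the tab sits near 15°. Now grasping the grip.

Request:
{"fn": "play_rows", "kwargs": {
  "deltas": [
    [[-0.001,0.001,0.045],[0,0,0.4],0.06],
    [[0,0,0.045],[0,0,0],0.06],
    [[0,0,0.045],[0,0,0],0.055],
    [[0,0,0.025],[0,0,0],0.055],
    [[0,0,0.0145],[0,0,0],0.05],
    [[0,0,0],[0,0,0],0.04],
    [[0,0,0],[0,0,0],0.032],
    [[0,0,0],[0,0,0],0.028]
  ]
}}

```text
time_s: 12.05
ee_pos: [423.9, -349.9, 140.2]
tool_rot: [0.002, 0.211, 0.977, -0.001]
contact_force: [-0.3, -0.3, -0.3]
width: 27.9
grasp_force: 0.0
```

Request:
{"fn": "play_rows", "kwargs": {
  "deltas": [
    [[0,0,0],[0,0,0],0.024],
    [[0,0,0],[0,0,0],0.0],
    [[0,0,0],[0,0,0],0.0],
    [[0,0,0],[0,0,0],0.0]
  ]
}}

```text
time_s: 12.45
ee_pos: [423.9, -349.5, 140.0]
tool_rot: [0.002, 0.211, 0.977, -0.0]
contact_force: [0.2, 3.0, 5.7]
width: 23.5
grasp_force: 59.4
```

```bash
python3 - <<'E'
from h import *
go((489,-129.4,138+70),169)
s,R=state(); print(R.as_matrix().round(4), s['ft_torque'])
E
```

```text
t 12.45 at [ 423.9 -349.5  140. ] yaw 155.6 F [0.2 3.  5.7] w 23.5
delta [ 31.3 227.3 -68.1] rot [ -0.02   0.21 -13.38]
[[-0.9108  0.4127  0.0033]
 [ 0.4127  0.9109 -0.0015]
 [-0.0036 -0.     -1.    ]] [ 1.15794563 -0.21531919 -0.02168189]
```

Request:
{"fn": "play_rows", "kwargs": {
  "deltas": [
    [[0,0,-0.02],[0,0,0],0.0],
    [[0,0,-0.045],[0,0,0],0.0],
    [[0,0,-0.045],[0,0,0],0.0],
    [[0.0052,0.038,0],[0,0,0],0.0],
    [[0.0052,0.038,0],[0,0,0],0.0],
    [[0.0052,0.038,0],[0,0,0],0.0],
    [[0.0052,0.038,0],[0,0,0],0.0],
    [[0.0052,0.038,0],[0,0,0],0.0],
    [[0.0052,0.038,0],[0,0,0],0.0]
  ]
}}

```text
time_s: 13.35
ee_pos: [488.7, -127.2, 247.4]
tool_rot: [-0.0, 0.211, 0.977, 0.0]
contact_force: [0.9, -0.3, -2.2]
width: 23.1
grasp_force: 59.9
```

Request:
{"fn": "play_rows", "kwargs": {
  "deltas": [
    [[0,0,0.005],[0,0,-6.7],0.0],
    [[0,0,0.01],[0,0,-6.7],0.0],
    [[0,0,0],[0,0,0],0.0],
    [[0,0,0],[0,0,0],0.0],
    [[0,0,0],[0,0,0],0.0]
  ]
}}

```text
time_s: 13.85
ee_pos: [488.8, -129.1, 233.3]
tool_rot: [0.0, 0.097, 0.995, -0.0]
contact_force: [-0.5, 0.2, -2.8]
width: 23.9
grasp_force: 60.2
```

```bash
python3 - <<'E'
from h import *
go((490,-129.4,210),169)
s,R=state(); print(R.as_matrix().round(4), s['ft_torque'])
a=[]
for n in('wrist','scene'):
    c,im,d=grab(n); np.savez(n[0]+'4.npz',im=im,d=d,**{k:np.array(v) for k,v in c.items()}); np.save(n[0]+'P4.npy',cloud(c,d)); a.append(im)
o=np.hstack([cv2.resize(a[0],(480,360),interpolation=3),cv2.resize(a[1][120:280,240:380],(315,360),interpolation=2)])
cv2.imwrite('pics/w4.png',np.clip(o.astype(float)*1.4,0,255).astype(np.uint8)[:,:,::-1])
E
```

```text
t 13.85 at [ 488.8 -129.1  233.3] yaw 168.8 F [-0.5  0.2 -2.8] w 23.9
delta [-1.2 -0.  23.3] rot [-0.01  0.03 -0.17]
[[-9.811e-01  1.937e-01  5.000e-04]
 [ 1.937e-01  9.811e-01 -2.000e-04]
 [-5.000e-04 -1.000e-04 -1.000e+00]] [ 0.01904182 -0.01243023 -0.03151956]
```

View pics/w4.png

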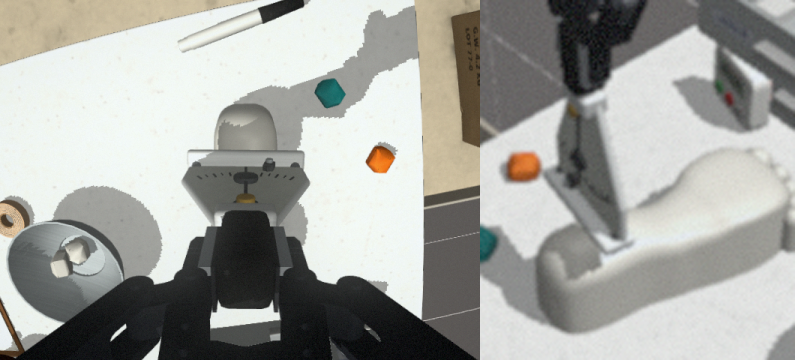

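The gauge is held above the heel and square to it. The tab is visible at (268,163) with the pointer centred. Lowering gently.

Request:
{"fn": "play_rows", "kwargs": {
  "deltas": [
    [[0,0,0.012],[0,0,0],0.0],
    [[0,0,0.006],[0,0,0],0.0],
    [[0,0,0.002],[0,0,0],0.0],
    [[0,0,0.001],[0,0,0],0.0],
    [[0,0,0],[0,0,0],0.0],
    [[0,0,0],[0,0,0],0.0]
  ]
}}

```text
time_s: 14.55
ee_pos: [488.9, -128.8, 212.1]
tool_rot: [0.0, 0.096, 0.995, -0.0]
contact_force: [0.1, -0.1, -2.8]
width: 23.2
grasp_force: 60.3
```

```bash
python3 - <<'E'
from h import *
for i in range(3):
    robot.get_image('top'); s,R=state(); print(s['time_s'],s['ee_pos'].round(2),s['contact_force'].round(2),s['ft_torque'].round(2))
E
```

```text
14.6 [ 488.87 -128.82  212.17] [ 0.23  0.33 -2.82] [-0.05 -0.02  0.02]
14.65 [ 488.85 -128.82  212.15] [ 0.08  0.48 -3.52] [-0.05  0.   -0.02]
14.7 [ 488.85 -128.76  212.09] [-0.27 -0.28 -3.14] [-0.02  0.01  0.03]
```

Request:
{"fn": "play_rows", "kwargs": {
  "deltas": [
    [[0,0,0.001],[0,0,0],0.0],
    [[0,0,0],[0,0,0],0.0],
    [[0,0,0],[0,0,0],0.0]
  ]
}}

```text
time_s: 15.0
ee_pos: [488.7, -128.8, 210.8]
tool_rot: [-0.0, 0.096, 0.995, -0.0]
contact_force: [0.9, -0.9, -2.0]
width: 23.9
grasp_force: 60.3
```

Request:
{"fn": "play_rows", "kwargs": {
  "deltas": [
    [[0,0,0.0005],[0,0,0],0.0],
    [[0,0,0],[0,0,0],0.0],
    [[0,0,0],[0,0,0],0.0]
  ]
}}

```text
time_s: 15.3
ee_pos: [488.7, -128.8, 210.3]
tool_rot: [0.0, 0.096, 0.995, -0.0]
contact_force: [0.1, 0.2, -3.2]
width: 23.2
grasp_force: 60.3
```

Request:
{"fn": "play_rows", "kwargs": {
  "deltas": [
    [[0,0,0.0005],[0,0,0],0.0],
    [[0,0,0],[0,0,0],0.0],
    [[0,0,0],[0,0,0],0.0]
  ]
}}

```text
time_s: 15.6
ee_pos: [488.8, -128.8, 209.9]
tool_rot: [0.0, 0.096, 0.995, -0.0]
contact_force: [-0.2, -0.2, -2.9]
width: 23.2
grasp_force: 60.3
```

Request:
{"fn": "play_rows", "kwargs": {
  "deltas": [
    [[0,0,0.0005],[0,0,0],0.0],
    [[0,0,0],[0,0,0],0.0],
    [[0,0,0],[0,0,0],0.0]
  ]
}}

```text
time_s: 15.9
ee_pos: [488.8, -128.9, 209.8]
tool_rot: [0.0, 0.096, 0.995, -0.0]
contact_force: [-0.0, 0.5, -0.6]
width: 23.6
grasp_force: 60.6
```

Request:
{"fn": "play_rows", "kwargs": {
  "deltas": [
    [[0,0,0.0005],[0,0,0],0.0],
    [[0,0,0],[0,0,0],0.0],
    [[0,0,0],[0,0,0],0.0]
  ]
}}

```text
time_s: 16.2
ee_pos: [488.9, -128.9, 209.7]
tool_rot: [0.001, 0.096, 0.995, -0.0]
contact_force: [-1.3, 2.0, 5.2]
width: 23.3
grasp_force: 61.1
```

Request:
{"fn": "play_rows", "kwargs": {
  "deltas": [
    [[0,0,0.0005],[0,0,0],0.0],
    [[0,0,0],[0,0,0],0.0],
    [[0,0,0],[0,0,0],0.0]
  ]
}}

```text
time_s: 16.5
ee_pos: [489.0, -129.0, 209.7]
tool_rot: [0.001, 0.096, 0.995, -0.0]
contact_force: [-1.7, 2.0, 6.6]
width: 23.5
grasp_force: 61.7
```

Request:
{"fn": "play_rows", "kwargs": {
  "deltas": [
    [[0,0,-0.0003],[0,0,0],0.0],
    [[0,0,0],[0,0,0],0.0],
    [[0,0,0],[0,0,0],0.0],
    [[0,0,0],[0,0,0],0.0],
    [[0,0,0],[0,0,0],0.0],
    [[0,0,0],[0,0,0],0.0],
    [[0,0,0],[0,0,0],0.0],
    [[0,0,0],[0,0,0],0.0],
    [[0,0,0],[0,0,0],0.0],
    [[0,0,0],[0,0,0],0.0]
  ]
}}

```text
time_s: 17.5
ee_pos: [489.0, -128.9, 209.7]
tool_rot: [0.001, 0.096, 0.995, -0.0]
contact_force: [-1.7, 1.1, 5.4]
width: 23.3
grasp_force: 61.4
```

Request:
{"fn": "play_rows", "kwargs": {
  "deltas": [
    [[0,0,0],[0,0,0],0.0],
    [[0,0,0],[0,0,0],0.0],
    [[0,0,0],[0,0,0],0.0],
    [[0,0,0],[0,0,0],0.0],
    [[0,0,0],[0,0,0],0.0],
    [[0,0,0],[0,0,0],0.0],
    [[0,0,0],[0,0,0],0.0]
  ]
}}

```text
time_s: 18.2
ee_pos: [489.0, -128.9, 209.7]
tool_rot: [0.001, 0.096, 0.995, -0.0]
contact_force: [-1.8, 1.6, 5.8]
width: 23.4
grasp_force: 61.4
```

```bash
python3 - <<'E'
from h import *
s,R=state(); print(s['time_s'],s['ee_pos'].round(2),s['contact_force'].round(2),s['ft_torque'].round(2)); print(R.as_matrix().round(4))
c,im,d=grab('wrist'); np.savez('w5.npz',im=im,d=d,**{k:np.array(v) for k,v in c.items()})
cv2.imwrite('pics/w5.png',np.clip(cv2.resize(im[185:275,235:420],(800,389),interpolation=2).astype(float)*1.4,0,255).astype(np.uint8)[:,:,::-1])
E
```

```text
18.2 [ 488.95 -128.93  209.69] [-1.83  1.62  5.81] [0.68 0.76 0.04]
[[-9.816e-01  1.909e-01  1.400e-03]
 [ 1.909e-01  9.816e-01 -4.000e-04]
 [-1.500e-03 -2.000e-04 -1.000e+00]]
```

View pics/w5.png

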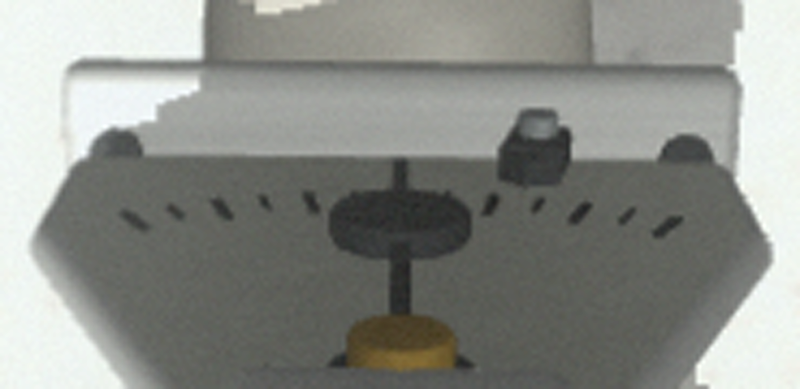

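The gauge stands on the heel with the pointer at rest mid-dial (crop x≈400, tip at row 158). The tab is at (535,160), just short of the 15° tick. Rocking 10° first.

Request:
{"fn": "play_rows", "kwargs": {
  "deltas": [
    [[0,0.00244,0],[1,0,0],0.0],
    [[0,0.00244,0],[1,0,0],0.0],
    [[0,0.00244,0],[1,0,0],0.0],
    [[0,0.00244,0],[1,0,0],0.0],
    [[0,0.00244,0],[1,0,0],0.0],
    [[0,0.00244,0],[1,0,0],0.0],
    [[0,0,0],[0,0,0],0.0]
  ]
}}

```text
time_s: 18.95
ee_pos: [491.9, -114.3, 209.1]
tool_rot: [-0.004, 0.095, 0.994, -0.053]
contact_force: [-2.0, -0.3, 5.9]
width: 23.4
grasp_force: 61.6
```

Request:
{"fn": "play_rows", "kwargs": {
  "deltas": [
    [[0,0.00244,-0.0001],[1,0,0],0.0],
    [[0,0.00244,0],[1,0,0],0.0],
    [[0,0.00244,-0.0001],[1,0,0],0.0],
    [[0,0.00244,-0.0001],[1,0,0],0.0],
    [[0,0,0],[0,0,0],0.0]
  ]
}}

```text
time_s: 19.45
ee_pos: [493.8, -104.7, 208.2]
tool_rot: [-0.008, 0.095, 0.992, -0.088]
contact_force: [-1.1, -0.2, 7.0]
width: 23.2
grasp_force: 61.6
```

```bash
python3 - <<'E'
from h import *
s,R=state(); print(s['time_s'],s['ee_pos'].round(2),s['contact_force'].round(2),s['ft_torque'].round(2)); M=R.as_matrix(); print(M.round(4)); print('tilt',np.degrees(np.arcsin(-M[2,1])),np.degrees(np.arctan2(M[2,1],-M[2,2])))
E
```

```text
19.45 [ 493.78 -104.75  208.22] [-1.08 -0.23  7.01] [ 0.43  0.83 -0.15]
[[-0.9818  0.1874 -0.0317]
 [ 0.19    0.9665 -0.1726]
 [-0.0017 -0.1755 -0.9845]]
tilt 10.10643184186041 -10.106446048110838
```

Request:
{"fn": "play_rows", "kwargs": {
  "deltas": [
    [[0,0.00244,-0.0002],[1,0,0],0.0],
    [[0,0.00244,-0.0001],[1,0,0],0.0],
    [[0,0.00244,-0.0002],[1,0,0],0.0],
    [[0,0,0],[0,0,0],0.0],
    [[0,0,0],[0,0,0],0.0],
    [[0,0,0],[0,0,0],0.0],
    [[0,0,0],[0,0,0],0.0],
    [[0,0,0],[0,0,0],0.0],
    [[0,0,0],[0,0,0],0.0],
    [[0,0,0],[0,0,0],0.0]
  ]
}}

```text
time_s: 20.45
ee_pos: [495.2, -97.8, 207.3]
tool_rot: [-0.01, 0.095, 0.989, -0.113]
contact_force: [-1.1, 1.2, 6.4]
width: 23.3
grasp_force: 61.5
```

Request:
{"fn": "play_rows", "kwargs": {
  "deltas": [
    [[0,0,0],[0,0,0],0.0],
    [[0,0,0],[0,0,0],0.0],
    [[0,0,0],[0,0,0],0.0],
    [[0,0,0],[0,0,0],0.0],
    [[0,0,0],[0,0,0],0.0],
    [[0,0,0],[0,0,0],0.0],
    [[0,0,0],[0,0,0],0.0]
  ]
}}

```text
time_s: 21.15
ee_pos: [495.1, -97.8, 207.2]
tool_rot: [-0.01, 0.095, 0.989, -0.113]
contact_force: [-1.6, 2.7, 7.2]
width: 23.2
grasp_force: 61.5
```

```bash
python3 - <<'E'
from h import *
s,R=state(); print(s['time_s'],s['ee_pos'].round(2),s['contact_force'].round(2),s['ft_torque'].round(2)); M=R.as_matrix(); print('tilt',np.degrees(np.arcsin(-M[2,1])))
c,im,d=grab('wrist'); np.savez('w6.npz',im=im,d=d,**{k:np.array(v) for k,v in c.items()})
a=[np.clip(cv2.resize(i[185:275,235:420],(720,300),interpolation=2).astype(float)*1.4,0,255).astype(np.uint8) for i in(im,np.load('w5.npz')['im'])]
cv2.imwrite('pics/w6.png',np.vstack(a)[:,:,::-1])
E
```

```text
21.15 [495.14 -97.81 207.25] [-1.56  2.67  7.2 ] [ 0.8   0.68 -0.17]
tilt 13.038306460677283
```

View pics/w6.png

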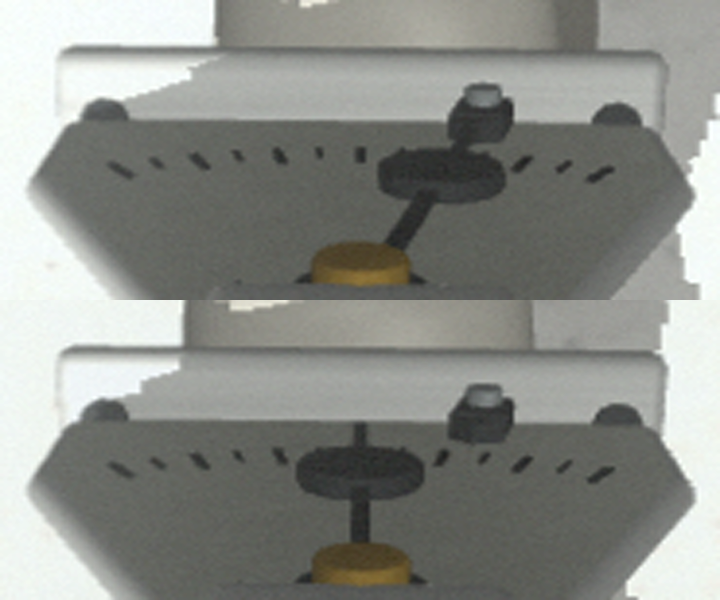

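Top half (13° tilt) shows the pointer rod running through the bob at (440,175) towards the tab at (480,120). The lower half is the earlier upright view. I'll compute the residual angle numerically.

```bash
python3 - <<'E'
from h import *
# full-res pixel rows: crop coords /(3.892,3.333)+(235,185)
for n in('w5','w6'):
    im=np.load(n+'.npz')['im'].astype(int); g=im.sum(2)/3
    print(n)
    for v in range(208,264):
        r=g[v,325:372]; print(v,' '.join('%2d'%min(99,x) for x in r))
E
```

```text
w5
208 99 99 99 99 99 99 99 99 99 99 99 99 99 99 99 99 99 99 99 99 99 99 99 99 99 99 99 99 99 99 99 99 99 99 99 99 99 99 99 99 99 99 99 99 99 99 99
209 99 99 99 99 99 99 99 99 99 99 99 99 99 99 99 99 99 99 99 99 99 99 99 99 99 99 99 99 99 99 99 99 99 99 99 99 99 99 99 99 99 99 99 99 99 99 99
210 99 99 99 99 99 99 99 99 99 99 99 99 99 99 99 99 99 99 99 99 99 99 99 99 99 99 99 99 99 99 94 81 69 68 69 70 78 78 99 99 99 99 99 99 99 99 99
211 99 99 99 99 99 99 99 99 99 99 99 99 99 99 99 99 99 99 99 99 99 99 99 99 99 99 99 99 99 99 68 58 58 55 55 55 58 58 72 99 99 99 99 99 99 99 99
212 99 99 99 99 99 99 99 99 99 99 99 99 99 99 99 99 99 99 99 99 99 99 99 99 99 99 99 99 99 89 61 64 68 72 72 70 71 74 74 99 99 99 99 99 99 99 99
213 99 99 99 99 99 99 99 99 99 99 99 99 99 99 99 99 99 99 99 99 99 99 99 99 99 99 99 99 99 74 61 70 75 81 87 90 89 81 74 99 99 99 99 99 99 99 99
214 99 99 99 99 99 99 99 99 99 99 99 99 99 99 99 99 99 99 99 99 99 99 99 99 99 99 99 99 85 50 59 72 76 80 88 94 90 80 73 70 69 92 99 99 99 99 99
215 99 99 99 99 99 99 99 99 99 99 99 99 99 99 99 99 99 99 99 99 99 99 99 99 99 99 
[... 14445 characters left out ...]
 45 43 40 40 39 34 32 51 64 65 64 64 67 66 67 64 65 65 68 68 67 66 66 67 66 63 66 64 68 66 65 66 66 68 68 65 66 66 67 67
260 42 41 43 43 43 43 45 44 41 43 45 43 46 42 61 68 66 66 64 65 66 67 64 66 68 68 67 67 66 66 67 67 65 65 67 66 64 68 65 66 68 61 67 65 67 64 66
261 43 44 44 44 43 42 45 40 45 43 44 44 44 41 53 66 63 67 67 66 67 69 68 69 64 65 67 67 66 66 67 69 68 64 63 63 67 64 68 66 69 64 65 68 64 66 65
262 44 45 43 44 43 45 46 46 44 46 47 45 46 51 46 64 67 68 65 67 65 67 65 63 66 67 64 65 68 68 66 67 66 65 66 66 68 65 65 66 64 64 65 65 66 67 66
263 45 43 45 44 45 47 46 44 47 45 47 47 45 46 43 55 64 64 65 68 65 66 67 64 67 66 67 67 64 66 67 66 66 66 67 66 68 63 67 67 65 67 67 66 65 66 64
```

```bash
python3 - <<'E'
from h import *
z=np.load('w5.npz'); c={k:z[k] for k in('fovy','cx','cy','dist','R','t')}
# camera pose relative to tool, from w5's state
R5=np.array([[-.9816,.1909,.0014],[.1909,.9816,-.0004],[-.0015,-.0002,-1.]]); p5=np.array([488.95,-128.93,209.69])
W=lambda t: p5+np.array(t)@R5.T
def pr(xp,y0,r,a): a=np.radians(a); return proj(c,W([[xp,y0+r*np.sin(a),38+r*np.cos(a)]]))[0]
from scipy.optimize import fsolve
xp,y0=fsolve(lambda q: pr(q[0],q[1],76,0)-[327.2,221.5],[10,0]); print('xp,y0',xp,y0,'pivot',pr(xp,y0,0,0))
for a in(0,13.04): print(a,[pr(xp,y0,r,a).round(1).tolist() for r in(5,30,40,70,76)])
for a in np.arange(12.5,17.6,.5): print(a,pr(xp,y0,76,a).round(2),pr(xp-3,y0,76,a).round(2),pr(xp+3,y0,76,a).round(2))
E
```

```text
xp,y0 7.349853235906752 -0.07062264548376004 pivot [327.34930007 271.87977996]
0 [[327.3, 267.4], [327.3, 248.0], [327.3, 241.4], [327.2, 224.4], [327.2, 221.5]]
13.04 [[329.9, 267.5], [340.9, 248.5], [344.7, 242.0], [354.3, 225.4], [356.0, 222.5]]
12.5 [354.83 222.39] [354.72 227.19] [354.93 217.54]
13.0 [355.93 222.46] [355.82 227.27] [356.04 217.61]
13.5 [357.03 222.53] [356.91 227.35] [357.14 217.69]
14.0 [358.13 222.61] [358.01 227.43] [358.24 217.76]
14.5 [359.23 222.69] [359.11 227.51] [359.35 217.84]
15.0 [360.33 222.78] [360.2  227.59] [360.45 217.92]
15.5 [361.42 222.86] [361.29 227.68] [361.55 218.  ]
16.0 [362.52 222.95] [362.39 227.78] [362.66 218.09]
16.5 [363.62 223.04] [363.48 227.87] [363.76 218.18]
17.0 [364.72 223.14] [364.57 227.97] [364.86 218.27]
17.5 [365.81 223.24] [365.67 228.07] [365.96 218.37]
```

Request:
{"fn": "play_rows", "kwargs": {
  "deltas": [
    [[0,0,-0.0003],[0,0,0],0.0],
    [[0,0,0],[0,0,0],0.0],
    [[0,0,0],[0,0,0],0.0],
    [[0,0,0],[0,0,0],0.0],
    [[0,0,0],[0,0,0],0.0],
    [[0,0,0],[0,0,0],0.0],
    [[0,0,0],[0,0,0],0.0],
    [[0,0,0],[0,0,0],0.0],
    [[0,0,0],[0,0,0],0.0],
    [[0,0,0],[0,0,0],0.0]
  ]
}}

```text
time_s: 22.2
ee_pos: [495.1, -97.8, 207.3]
tool_rot: [-0.01, 0.095, 0.989, -0.113]
contact_force: [-1.2, 1.8, 6.0]
width: 23.6
grasp_force: 61.5
```

Request:
{"fn": "play_rows", "kwargs": {
  "deltas": [
    [[0,0,0],[0,0,0],0.0],
    [[0,0,0],[0,0,0],0.0],
    [[0,0,0],[0,0,0],0.0],
    [[0,0,0],[0,0,0],0.0],
    [[0,0,0],[0,0,0],0.0]
  ]
}}

```text
time_s: 22.7
ee_pos: [495.1, -97.8, 207.2]
tool_rot: [-0.01, 0.095, 0.989, -0.113]
contact_force: [-1.4, 1.6, 5.6]
width: 23.2
grasp_force: 61.5
```

```bash
python3 - <<'E'
from h import *
F=[];G=[]
for i in range(6):
    s,R=state(); F.append(s['contact_force']); M=R.as_matrix(); G.append(robot.get_image('wrist')[0].astype(float).mean(2))
print(s['time_s'],s['ee_pos'].round(2),'F',np.mean(F,0).round(2),'tilt',np.degrees(np.arcsin(-M[2,1])))
def rod(g,lo,hi):
    w=np.clip((66-g[246:257,lo:hi])/33,0,1); u=np.arange(lo,hi); c=(w*u).sum(1)/w.sum(1); p=np.polyfit(np.arange(246,257),c,1); return np.polyval(p,[250,222.5]).round(2)
for g in G: print(rod(g,333,350))
print('w6',rod(np.load('w6.npz')['im'].astype(float).mean(2),333,350))
g=np.mean(G,0)
for v in range(219,230): print(v,' '.join('%2d'%min(99,x) for x in g[v,348:368]))
print('w5 tab')
g5=np.load('w5.npz')['im'].astype(float).mean(2)
# foot drift in scene view
c,im,d=grab('scene'); P=cloud(c,d); S=np.load('sP3.npy')
for Q in(S,P):
    m=(Q[...,2]>15)&(Q[...,2]<72)&(Q[...,0]>540)&(Q[...,0]<700)&(Q[...,1]>-230)&(Q[...,1]<-90); q=Q[m]; print(len(q),q.mean(0).round(1),np.percentile(q[:,0],99).round(1),np.percentile(q[:,1],[1,99]).round(1))
E
```

```text
22.95 [495.09 -97.79 207.23] F [-1.19  1.25  5.8 ] tilt 13.04041548896662
[340.73 356.4 ]
[340.77 356.67]
[340.7  356.45]
[340.75 356.32]
[340.74 356.18]
[340.73 356.66]
w6 [340.67 355.61]
219 99 99 76 46 44 45 43 44 44 44 43 42 41 40 41 41 36 37 38 99
220 99 99 61 39 37 37 38 39 38 39 41 41 42 42 43 42 41 37 51 99
221 99 99 51 39 39 37 36 35 35 35 37 39 39 41 44 44 42 38 52 99
222 72 72 44 39 38 40 37 36 40 41 43 43 43 43 42 43 41 38 49 75
223 66 66 43 40 38 37 35 36 34 38 43 42 42 44 43 43 40 36 63 67
224 67 67 45 39 38 37 34 35 34 37 43 44 44 44 43 44 40 49 67 68
225 67 67 42 38 37 35 35 35 35 36 43 44 43 42 44 43 39 63 68 67
226 66 66 52 42 37 36 35 35 35 41 43 43 43 44 43 43 51 65 68 68
227 67 67 65 47 37 36 34 35 38 42 43 41 44 44 43 52 65 69 68 67
228 67 66 67 46 35 34 34 36 51 54 63 65 66 65 66 66 68 68 68 68
229 59 59 52 37 34 34 34 46 64 67 68 68 68 68 68 66 67 68 67 66
w5 tab
1975 [ 586.9 -165.    50.8] 652.7 [-205.2 -118.6]
2622 [ 599.7 -168.5   49.4] 673.4 [-205.7 -119. ]
```

```bash
python3 -c "
from workcell import robot
print(robot.job_done())"
```

```text
the job is handed in; nothing more can be done
None
```

Job handed in: both chips are in the bowl, and the gauge is held square on the heel crown at about 13° with about 9 N of contact. The pointer is at rest on the tab, within about 0.3° by my pixel estimate, and the model showed no sideways shift. I viewed 11 pictures, one over the limit of 10.

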